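# Hang the rinsed wire basket on the drain stand

### The job

Take the wire basket that stands on the table by its black grip and hang it to drain on the free hook of the drain stand, as the other basket hangs on the far side. Bring its cross rung sideways into the hook's mouth past the sprung latch, then lower it to the floor of the throat, and let go only when the hook carries it; how far out the hook is clamped differs each time, so feel for the stop at its back and draw the rung back from there to the throat. Work gently: do not ram or shove the stand, and leave the other basket and the things round about as they are.

Things in the scene. Friction and masses are not known exactly. Their poses are not given: they have to be found in the camera images.
- basket: Loose wire basket to hang, 0.3 to 0.6 kg: a round steel mesh cup, 92 mm across the rim, 100 mm deep, standing upright on the table. Origin: centre of its underside; z up. Over it in its x-z plane stands a handle frame: two 6 mm wire uprights at x = +/-32 mm (spreading to the rim below z = 150 mm), joined by a rung and, on top, by a black grip. Symmetric: it may hang either way round.
- grip (a point): Middle of the basket's black grip, 257 mm above its underside; axes as the basket's. The grip is a flat-sided bar along x: 74 mm long (x), 16 mm thick (y), 26 mm high (z). Pinch it from above across the 16 mm, so the fingers close along the basket's y.
- rung (a point): Middle of the basket's round steel cross rung, 172 mm above its underside (85 mm below the grip's middle); axes as the basket's. The rung runs along x, 8 mm thick, 64 mm long between the uprights. It goes in the hook, hook plate between the uprights.
- drain_stand: Steel drain stand, loose, about 4.5 kg; pushes over about 20 N may shift it. Origin: centre of the underside of its drip tray (160 x 400 mm, rim 20 mm high); z up. A post in the middle has a dark clamp head (66 mm wide, top at z = 283 mm); from it a flat bar reaches to each side along y, with an 8 mm thick hook plate at its end in the plane x = 0. Free hook: on the -y side, mouth opening to -y.
- hook_range (a point): On the stand at x = 0, y = -115, z = 245 mm, stand axes: middle of where the free hook's throat may be, level with the crest of its nose. The bar is clamped in or out, each time differently, not measured; the throat's middle is up to 30 mm from here along y, each way. Nose and jaw end 20 mm farther out (-y) than it. The hook's back, the stop to feel for, is 18.5 mm nearer the post than it.
- throat_floor (a point): On the stand at x = 0, y = -115, z = 235 mm, stand axes: the height of the rung's middle when it rests on the floor of the throat. y as in hook_range. The throat is 13 mm wide, 14 mm deep below the crest. Between throat and back runs a flat ledge, 12 mm long, level with the crest. A rung on the back has its middle 14.5 mm nearer the post than the throat's middle. Jaw top: z = 279 mm.
- hung_basket: The other basket, same make, loose, hanging on the stand's +y hook, 105 mm from the post. Origin: centre of its underside; z up. To be left hanging.
- tongs: Bystander: steel tongs, 93 x 254 x 30 mm, lying on the table. Origin: centre of the underside.
- oil_bottle: Bystander: squeeze bottle with a pointed nozzle, 59 mm across, 211 mm tall, standing. Origin: centre of its underside.
- spoon: Bystander: steel spoon, 188 x 39 x 16 mm, lying on the table. Origin: centre of its underside.
- mouth_level (a point): On the stand at x = 0, y = -115, z = 256 mm, stand axes: mid-height of the free hook's mouth, which runs from the crest of the nose (z = 245 mm, round-topped, 12 mm thick) up to the jaw (z = 267 mm); y as in hook_range. A sprung steel flap, the latch, hangs from the jaw's end across the mouth. It swings inward only: the rung pushes it with 1 to 4 N and it snaps shut behind the rung.

How it is judged (in metres and radians):
On the way, in this order (a step that is already met when the one before it is completed fails the run):
1. the basket is lifted off the table by its grip (height (world z) of basket above 0.03 m and contact force between the fingers and basket above 1 N), for 0.1 s.
2. the rung is brought sideways into the hook's mouth, above the nose's crest and under the jaw, the grip held (z of rung in the frame of drain_stand between 0.247 and 0.265 m and y of rung in the frame of drain_stand between -0.155 and -0.075 m and contact force between basket and drain_stand above 0.5 N and contact force between the fingers and basket above 1 N), for 0.1 s.
3. the rung is down on the floor of the throat and the hook bears on it, while the grip is still held (z of rung in the frame of drain_stand between 0.231 and 0.2385 m and y of rung in the frame of drain_stand between -0.155 and -0.078 m and contact force between basket and drain_stand above 1.5 N and contact force between the fingers and basket above 1 N), for 0.1 s.
At the end, for the whole second after the job is handed in: The basket hangs still from the free hook (moving less than 50 mm/s, within 0.2 rad of upright) with its rung down on the floor of the throat (rung centre 231 to 238.5 mm above the stand's underside, 78 to 155 mm from the post), and the stand carries it (z of rung in the frame of drain_stand between 0.231 and 0.2385 m and y of rung in the frame of drain_stand between -0.155 and -0.078 m and contact force between basket and drain_stand above 1.5 N and angle between basket's own z axis and vertical below 0.2 rad and linear speed of basket below 0.05 m/s); the robot touches nothing.
It fails at once if the basket is rammed against the stand (more than 30 N) (contact force between basket and drain_stand above 30 N).
It fails at once if the stand is shoved more than 6 mm or tipped (distance of drain_stand from where it was at the start of the episode above 0.006 m or angle between drain_stand's own z axis and vertical above 0.06 rad).
It fails at once if the other basket is unhooked or knocked (distance of hung_basket from where it was at the start of the episode above 0.03 m).
It fails at once if a bystander is knocked away (distance of any of tongs, oil_bottle, spoon from where it was at the start of the episode above 0.04 m).
It also fails if it takes over 45 s, if anything falls off the work surface, if the arm or the gripper's body presses on something with over 40 N, if the wrist force passes 120 N, or if a joint passes its speed limit or range.

### The arm

A 6-joint arm with a two-finger parallel gripper is mounted at the origin on a cart in front of the work surface, level with it; the furniture and walls round the work are solid. World frame = base frame: x ahead of the robot, y to its left, z up, the work surface at z = 0. Lengths are in mm, angles in rad, forces in N, time in s.
With the tool pointing down it reaches from about 300 to 850 mm from the base axis. Payload 5.4 kg.
Tool frame: the origin (TCP) lies between the finger pads; the fingertips stand 14 mm ahead of it and the grasp point (between the pads) lies 5 mm behind it (manip.tip_reach is the distance from the TCP to the fingertips, in mm); z points along the fingers, y is the line along which they close (so a half turn about z gives the same grasp; the last joint's range is limited). The gripper opens to 85 mm and grips with 20 to 120 N. Pads are 22 mm wide; open, the fingers measure 114 mm over their backs; the gripper's body (76 mm by 85 mm) begins 54 mm behind the grasp point. The pads swing forward as they close: fully open they stand 13 mm farther back than shut.
Start: joints at [1.02, 0.158, 1.597, -0, 1.386, -0.21], TCP at [192.198, 541.91, 245.299] pointing down, gripper open.
Joint ranges: [-2.91, 2.91], [-0.94, 2.29], [0.18, 2.7], [-1.29, 4.43], [0.17, 2.64], [-3, 3]. Speed limits (rad/s): [2.57, 2.57, 3.14, 3.14, 3.14, 3.14].

### API

Orientations are given as [roll, pitch, yaw] about the fixed x, y, z axes, in that order (R = Rz(yaw) Ry(pitch) Rx(roll)).
In Python, from rig import get_obs, optics, manip gives the robot as it stands. The module is installed in compiled form; this text tells all that it offers.
- The arm moves only by the tool apply_moves, never from a script. Its argument "series" is one flat list of numbers, 5 for each row, row after row: the opening, from 0 (shut) to 1 (fully open), then the shift along the tool's x, y, z in mm, then the turn about the tool's z in degrees. A call has 1 to 12 rows; each row is the pose to reach, as a shift and turn from the pose commanded when the call began, along the tool's axes at that moment; what a row does not reach only later rows make up. A row lasts 1/10 s, in which the tool goes at most 50 mm and 8.59 degrees, less where a joint would pass 70% of its speed; a pose out of reach is approached as far as the arm can. A call with a gripper value outside its range is refused whole. The fingers move at their own pace and stop on an object; "force" is the grip in N (left out, the last holds). Time passes only in rows, so rows that repeat a pose let the fingers close. It gives the time, the measured TCP pose, the force, the opening and the grip force at its end, in the units of the state.
- get_obs(): the state, without advancing time (a new reading comes with each control period).
- optics.snapshot(name): name is "scene" or "top" or "wrist"; returns a dict with "image" (480x640x3 uint8, red, green, blue), "z_map" (480x640 float32, mm along the optical axis (not along the pixel's ray), 0 where there is no reading), "fx", "fy", "cx", "cy" (pixels), "extrinsics" (4x4, takes a point from camera to world coordinates); the wrist camera has in their place "mount" (4x4, takes a point from camera to tool coordinates, whose origin is the TCP and whose axes are the flange's). Camera axes: x right, y up, looking along -z (the intrinsics and any distortion apply to the point x, -y, -z); pixel columns grow to the right and rows downward; lengths in mm; the calibration is good to about 2 mm. The wrist camera is an equidistant fisheye: a pixel r from the principal point sees the ray r / f radians off the axis. A picture is of the moment at which its call begins: read the wrist's pose just before it.
- manip.finish_job(): hands the job in; it is judged then, once.
The state is a dict: "t": time; "qpos": joint angles; "qd": joint speeds; "joint_torque": joint torques, N m; "position": TCP position; "tcp_rot": TCP orientation; "contact_force": force on the tool from outside, world axes, zero at the start; "torque": the same for the moment, N m; "width": finger opening in mm; "grip_force": force on a finger pad.
Only numpy, scipy, OpenCV 4.12 (cv2) and the standard library are available. Lean on these libraries where they do the work, as an engineer would, in place of code of your own. Each camera call takes 0.05 s, during which the arm holds its last target. There are 200 camera calls.

## Working session

There is one attempt and no reset: what is moved stays moved. The work goes in short steps, Python scripts to look and compute and a tool call to move; the robot and the scene stay as the last step left them, time stands still between calls to the robot, and variables do not carry over. Pictures are saved under pics/ and viewed, at most 10 in all, crops included, and the job is handed in when it is done.

Besides the shell and the picture viewer there is one more tool, called after "Emit:" by a JSON object that holds its "fn" and its "kwargs". apply_moves: Moves the arm, as the interface text tells. Its arguments: {"type":"object","properties":{"series":{"type":"array"},"force":{"type":"number"}},"required":["series"]}

```bash
mkdir -p pics; cat > h.py <<'E'
import numpy as np, cv2
from rig import get_obs, optics, manip
def cloud(s):
    z=s["z_map"]; v,u=np.mgrid[0:480,0:640]
    P=np.stack([(u-s["cx"])/s["fx"]*z,-(v-s["cy"])/s["fy"]*z,-z,np.ones_like(z)],-1)
    return (P@np.array(s["extrinsics"]).T)[...,:3]
E
python3 - <<'E'
from h import *
o=get_obs(); print(o)
for n in("scene","top"):
    s=optics.snapshot(n); cv2.imwrite(f"pics/{n}.png",s["image"][...,::-1]); np.savez(f"{n}.npz",**s)
    print(n,s["fx"],s["cx"],s["cy"],np.round(s["extrinsics"],3).tolist(),(s["z_map"]>0).mean())
E
```

```text
{'t': 0.0, 'qpos': array([ 1.01988396e+00,  1.59061681e-01,  1.59824726e+00, -8.88235934e-06,
        1.38617685e+00, -2.10114681e-01]), 'qd': array([-0.00039246,  0.00052247, -0.00179269,  0.00064456, -0.00074793,
        0.0004839 ]), 'joint_torque': array([-1.54353587e-03, -3.95980883e+01, -3.31438243e+01, -2.71240733e-04,
        8.07495526e-03, -1.23579287e-05]), 'position': array([191.91038955, 541.41972395, 244.30224298]), 'tcp_rot': array([-3.13973933e+00, -3.86319160e-04,  2.80079625e+00]), 'contact_force': array([-1.01350794,  0.11628987,  0.35362636]), 'torque': array([-0.01689497, -0.00721386, -0.01021698]), 'grip_force': 0.0, 'width': 85.39452757137337}
scene 459.22558682475005 321.19664452136595 247.11611233315784 [[0.884, 0.34, -0.322, 87.37], [-0.468, 0.63, -0.62, -831.061], [-0.008, 0.699, 0.715, 1061.382], [0.0, 0.0, 0.0, 1.0]] 0.9660677083333333
top 453.6487026219135 319.13797118914215 232.86109316040822 [[-0.021, 0.991, -0.133, 374.298], [-1.0, -0.02, 0.006, -62.608], [0.003, 0.133, 0.991, 1230.781], [0.0, 0.0, 0.0, 1.0]] 0.9958919270833333
```

View pics/scene.png

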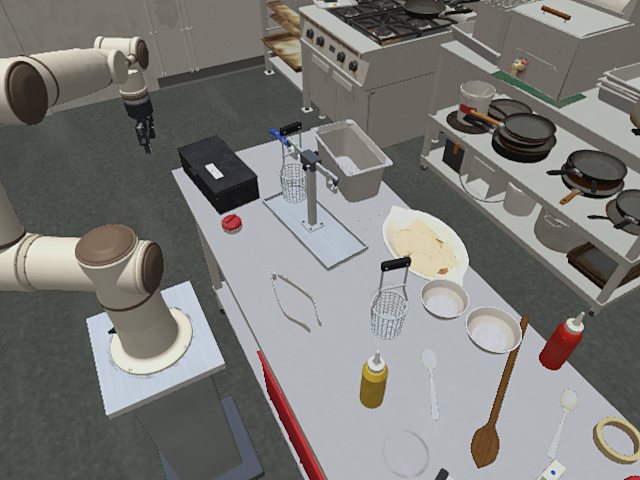

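View pics/top.png

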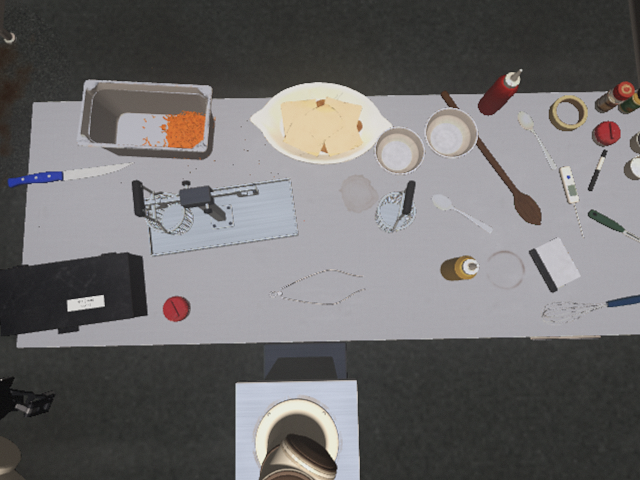

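The scene view shows the free basket at about (390,300), with its grip at (396,264). In the top view the grip is at (409,197), the stand's head at (197,197), the free hook's end at about (257,190), and the tray spans (148–298, 180–255).

```bash
python3 - <<'E'
from h import *
def info(n,P,m,lab):
    p=P[m]; 
    if len(p)<8: print(n,lab,len(p));return
    (c,sz,a)=cv2.minAreaRect(p[:,:2].astype(np.float32)); b=cv2.boxPoints((c,sz,a))
    d=np.linalg.svd(p[:,:2]-p[:,:2].mean(0),full_matrices=False)[2][0]
    print(n,lab,len(p),"mean",p.mean(0).round(1),"rect",np.round(c,1),np.round(sz,1),"dir deg",np.degrees(np.arctan2(d[1],d[0])).round(1),"z",np.percentile(p[:,2],[5,50,95]).round(1))
for n,boxes in (("top",dict(grip=(395,175,425,222),head=(175,183,217,214),bar=(217,182,270,203),hung=(128,175,146,222))),("scene",dict(grip=(375,250,415,276),head=(300,148,322,165),bar=(312,160,345,195),hung=(275,118,305,140)))):
    s=dict(np.load(n+".npz")); P=cloud(s); img=s["image"].astype(int)
    dark=img.max(-1)<75; V,U=np.mgrid[0:480,0:640]
    for k,(a,b,c,d) in boxes.items():
        box=(U>=a)&(U<c)&(V>=b)&(V<d)
        info(n,P,box&(P[...,2]>225)&(P[...,2]<330)&(dark if k in("grip",) else True),k)
    # tray
    x0,y0,x1,y1=(140,170,305,262) if n=="top" else (255,180,375,270)
    box=(U>=x0)&(U<x1)&(V>=y0)&(V<y1)
    info(n,P,box&(P[...,2]>5)&(P[...,2]<30),"tray")
    for nm,bx in (("basketrim",(370,185,420,240) if n=="top" else (365,280,415,345)),):
        a,b,c,d=bx; info(n,P,(U>=a)&(U<c)&(V>=b)&(V<d)&(P[...,2]>85)&(P[...,2]<112),nm)
    c=cv2.resize(s["image"][150:270,120:280] if n=="top" else s["image"][130:250,255:415],None,fx=5,fy=5,interpolation=cv2.INTER_CUBIC)
    cv2.imwrite(f"pics/{n}_c.png",c[...,::-1])
E
```

```text
top grip 243 mean [ 576.6 -263.2  267.9] rect [ 578.7 -264.3] [14.5 71.4] dir deg 167.5 z [257.2 269.3 272.5]
top head 753 mean [585.3 192.4 277.6] rect [589.2 195.8] [83.  57.4] dir deg -93.5 z [257.9 281.5 285.4]
top bar 318 mean [599.  102.1 264.5] rect [602.2 109.3] [18.8 88.9] dir deg -82.5 z [229.9 274.  280.3]
top hung 176 mean [573.7 294.1 317.1] rect [574.6 302.5] [73.  25.1] dir deg -173.7 z [281.  322.1 329.8]
top tray 3152 mean [578.8 167.    9.7] rect [593.5 198.9] [451.7 253.9] dir deg -76.7 z [ 5.2  7.3 21.1]
top basketrim 246 mean [ 574.9 -263.5  101.7] rect [ 577.6 -264.5] [97.  91.4] dir deg -131.8 z [ 90.1 102.5 107.1]
scene grip 268 mean [ 575.  -269.8  263.2] rect [ 576.4 -267. ] [18.4 70.7] dir deg 167.0 z [250.9 265.5 270.5]
scene head 286 mean [584.9 194.3 275.5] rect [597.8 227.4] [145.8  56.8] dir deg -83.2 z [256.3 279.1 283.2]
scene bar 356 mean [595.5 114.9 260.5] rect [593.4 122.6] [ 33.9 121.4] dir deg -81.3 z [229.9 264.2 279.3]
scene hung 197 mean [574.  294.3 315.2] rect [572.4 302.4] [72.2 31.5] dir deg -172.5 z [277.9 318.  329.7]
scene tray 1485 mean [606.3 171.   12. ] rect [588.6 213.8] [442.  423.2] dir deg -78.1 z [ 5.2 10.9 23.1]
scene basketrim 311 mean [ 578.2 -270.    98. ] rect [ 578.7 -268. ] [97.  96.8] dir deg -147.2 z [ 86.5 100.  105. ]
```

View pics/top_c.png

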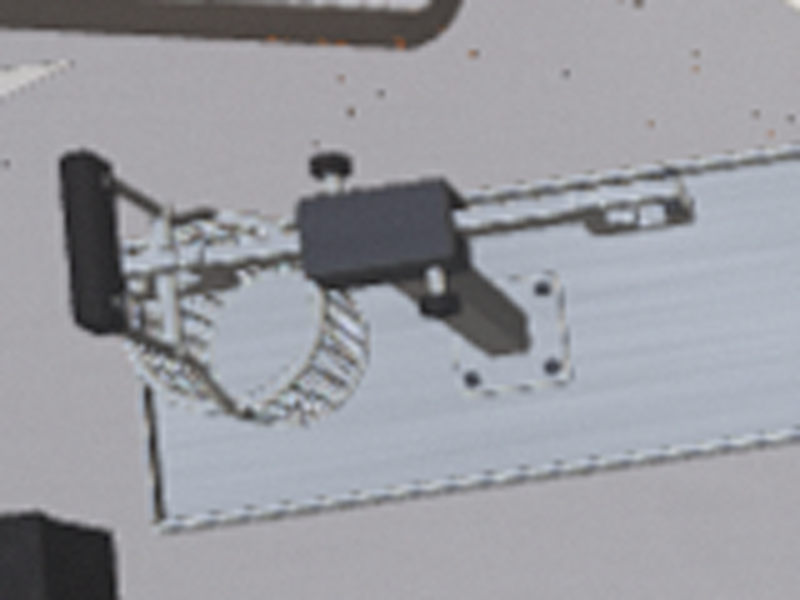

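```bash
cat >> h.py <<'E'
def ray(s,u,v,z):
    E=np.array(s["extrinsics"]); d=E[:3,:3]@np.array([(u-s["cx"])/s["fx"],-(v-s["cy"])/s["fy"],-1.])
    return E[:3,3]+d*(z-E[2,3])/d[2]
E
python3 - <<'E'
from h import *
V,U=np.mgrid[0:480,0:640]
for n,hb,bb in(("top",(170,178,217,214),(217,182,264,203)),("scene",(292,142,325,172),(312,160,345,200))):
    s=dict(np.load(n+".npz")); P=cloud(s)
    a,b,c,d=hb; m=(U>=a)&(U<c)&(V>=b)&(V<d)&(P[...,2]>279)&(P[...,2]<288)&(s["image"].max(-1)<110)
    k=cv2.morphologyEx(m.astype(np.uint8),cv2.MORPH_OPEN,np.ones((3,3))); px=np.argwhere(k)[:,::-1]
    w=np.array([ray(s,u,v,283)[:2] for u,v in px],np.float32); c0,sz,an=cv2.minAreaRect(w); print(n,"head",len(w),np.round(c0,1),np.round(sz,1),round(an,1))
    a,b,c,d=bb; m=(U>=a)&(U<c)&(V>=b)&(V<d)&(P[...,2]>225)&(P[...,2]<290)
    p=P[m]; yaw=np.radians(7.5); R=np.array([[np.cos(yaw),np.sin(yaw)],[-np.sin(yaw),np.cos(yaw)]])
    q=(p[:,:2]-np.array(c0))@R.T; q=np.c_[q,p[:,2]]
    q=q[np.abs(q[:,0])<25]
    for lo in range(-160,-30,10):
        t=q[(q[:,1]>=lo)&(q[:,1]<lo+10)]
        if len(t): print(lo,len(t),"x",t[:,0].mean().round(1),"z",np.percentile(t[:,2],[5,50,95]).round(0))
s=dict(np.load("top.npz"))
A=ray(s,120+165/5,150+525/5,20);B=ray(s,297.5,236,20);C=ray(s,292,180,20);print(A,B,C,"yaw",np.degrees(np.arctan2(-(A-B)[0],(A-B)[1])),np.linalg.norm(A-B),np.linalg.norm(B-C),"centre",(A+C)/2)
E
```

```text
top head 452 [588.1 194.4] [34.5 64.9] 5.3
-140 3 x 1.1 z [278. 278. 278.]
-130 54 x -1.5 z [230. 275. 280.]
-120 39 x -0.9 z [227. 275. 281.]
-110 42 x -0.8 z [228. 257. 281.]
-100 44 x -1.4 z [234. 268. 281.]
-90 39 x -1.9 z [231. 272. 281.]
-80 25 x -1.2 z [257. 275. 278.]
-70 29 x -1.1 z [258. 274. 278.]
-60 27 x -0.7 z [258. 274. 278.]
-50 16 x -1.5 z [255. 272. 275.]
scene head 102 [585.7 190.8] [31.2 67.3] 17.8
-130 67 x 1.0 z [230. 259. 276.]
-120 22 x -0.2 z [228. 274. 278.]
-110 26 x 0.5 z [229. 246. 279.]
-100 30 x 0.4 z [227. 244. 279.]
-90 46 x -0.6 z [230. 255. 279.]
-80 16 x -1.2 z [244. 263. 276.]
-70 18 x -0.3 z [256. 269. 274.]
-60 16 x -0.3 z [255. 266. 274.]
-50 18 x 0.0 z [255. 269. 274.]
-40 29 x -2.3 z [253. 271. 277.]
[485.79296187 375.16675238  20.        ] [529.12295878 -11.55862572  20.        ] [683.80368071   1.25604065  20.        ] yaw 6.392946843525673 389.1452257145888 155.2106356215466 centre [584.79832129 188.21139651  20.        ]
```

View pics/scene_c.png

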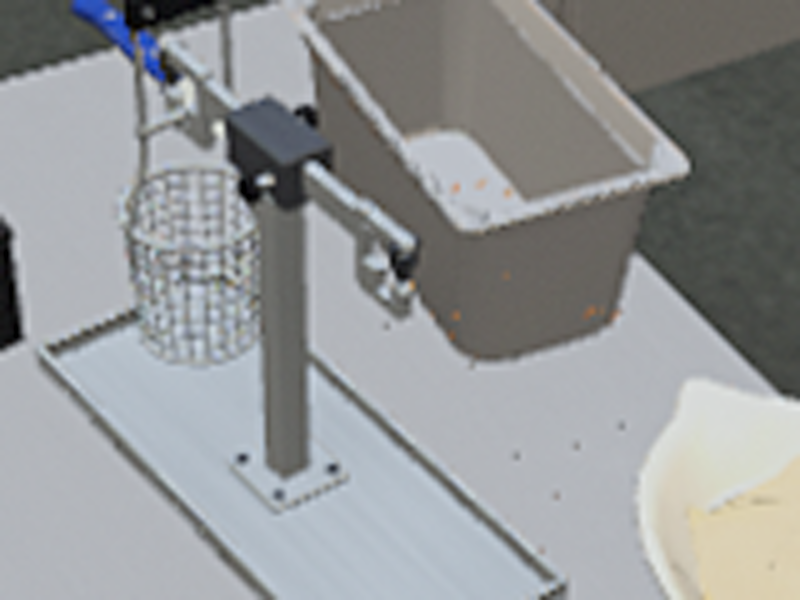

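Emit:
{"fn": "apply_moves", "kwargs": {"series": [1, 0, 0, -50, 0, 1, 0, 0, -100, 0, 1, 0, 0, -155, 0], "force": 60}}

```text
t: 0.4
position: [191.9, 541.4, 396.3]
tcp_rot: [-3.14, -0.0, 2.801]
contact_force: [-0.2, 0.9, 0.2]
width: 85.3
grip_force: 0.0
```

The crop shows the free hook on the near right, with its latch at crop (405,255). The tip is at about stand y = -131, so the throat is near -110. Next I move over the basket.

Emit:
{"fn": "apply_moves", "kwargs": {"series": [1, -317, -316, 0, 0, 1, -317, -316, 0, 0, 1, -317, -316, 0, 0, 1, -317, -316, 0, 0, 1, -317, -316, 0, 0, 1, -317, -316, 0, 0, 1, -317, -316, 0, 0, 1, -317, -316, 0, 0, 1, -317, -316, 0, 0, 1, -633, -632, 0, -6.7, 1, -633, -632, 0, -6.7, 1, -633, -632, 0, -6.7]}}

```text
t: 1.6
position: [449.3, 2.8, 395.1]
tcp_rot: [3.141, -0.0, 2.918]
contact_force: [0.2, -0.0, -0.1]
width: 85.4
grip_force: 0.0
```

Emit:
{"fn": "apply_moves", "kwargs": {"series": [1, 0, 0, 0, 0]}}

```text
t: 1.7
position: [450.0, 0.1, 393.9]
tcp_rot: [-3.14, -0.002, 2.911]
contact_force: [-1.0, -0.2, -0.8]
width: 85.3
grip_force: 0.0
```

Emit:
{"fn": "apply_moves", "kwargs": {"series": [1, -184, -231, 0, 0, 1, -184, -231, 0, 0, 1, -184, -231, 0, 0, 1, -184, -231, 0, 0, 1, -184, -231, 0, 0, 1, -184, -231, 0, 0, 1, -184, -231, 0, 0, 1, -184, -231, 0, 0, 1, -184, -231, 0, 0]}}

```text
t: 2.6
position: [577.1, -259.9, 395.8]
tcp_rot: [3.141, 0.0, 2.919]
contact_force: [-0.4, 1.0, 0.1]
width: 85.2
grip_force: 0.0
```

```bash
python3 - <<'E'
from h import *
o=get_obs(); s=optics.snapshot("wrist"); print(o["position"],o["tcp_rot"],s["fx"],s["cx"],s["cy"],np.round(s["mount"],3).tolist())
np.savez("w1.npz",**s); cv2.imwrite("pics/w1.png",s["image"][...,::-1])
E
```

```text
[ 577.06168703 -259.85618489  395.7510438 ] [3.14125766e+00 2.43440734e-04 2.91901604e+00] 371.64829954431775 316.7432114318787 235.61936226304087 [[0.0, 0.95, 0.311, 79.965], [1.0, -0.001, 0.001, 0.836], [0.001, 0.311, -0.95, -128.008], [0.0, 0.0, 0.0, 1.0]]
```

View pics/w1.png

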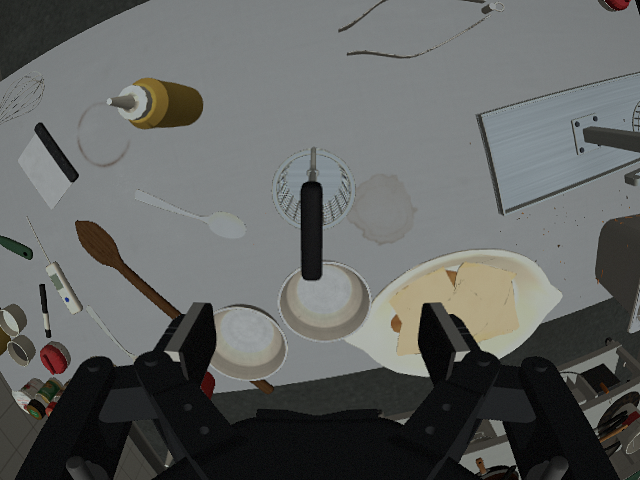

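The wrist view shows the grip as a black bar from (311,182) to (312,280), nearly aligned with the tool. I'll cast its outline onto the plane z = 270.

```bash
cat >> h.py <<'E'
from scipy.spatial.transform import Rotation as Rn
def wray(s,o,u,v):
    x,y=(u-s["cx"])/s["fx"],(v-s["cy"])/s["fy"]; r=np.hypot(x,y); k=np.sin(r)/r
    M=np.array(s["mount"]); R=Rn.from_euler("xyz",o["tcp_rot"]).as_matrix()
    return R@M[:3,3]+o["position"], R@M[:3,:3]@np.array([x*k,-y*k,-np.cos(r)])
def wplane(s,o,u,v,z):
    c,d=wray(s,o,u,v); return c+d*(z-c[2])/d[2]
E
python3 - <<'E'
from h import *
s=dict(np.load("w1.npz")); o=get_obs()
m=(s["image"].max(-1)<70).astype(np.uint8); m[:,:290]=0;m[:,335:]=0;m[:170]=0;m[295:]=0
px=max(cv2.findContours(m,0,cv2.CHAIN_APPROX_NONE)[0],key=cv2.contourArea)[:,0]
w=np.array([wplane(s,o,u,v,268)[:2] for u,v in px],np.float32)
c,sz,a=cv2.minAreaRect(w); print(len(px),np.round(c,1),np.round(sz,1),a)
d=np.array(c)-o["position"][:2]; R=Rn.from_euler("xyz",o["tcp_rot"]).as_matrix(); print("tool shift",R.T@np.r_[d,0])
E
```

```text
238 [ 574.  -262.9] [16.2 81.7] 77.51883697509766
tool shift [ 2.25645080e+00 -3.79535879e+00 -1.85301792e-03]
```

Emit:
{"fn": "apply_moves", "kwargs": {"series": [1, 0, 0, 50, 0, 1, 0, 0, 70, 0, 1, 0, 0, 70, 0]}}

```text
t: 2.95
position: [575.5, -258.8, 321.8]
tcp_rot: [3.139, -0.006, 2.919]
contact_force: [1.0, 0.8, -0.3]
width: 85.3
grip_force: 0.0
```

Emit:
{"fn": "apply_moves", "kwargs": {"series": [1, -3, -4, 0, 0, 1, -3, -4, 35, 0, 1, -3, -4, 69, 0, 1, -3, -4, 69, 0, 1, -3, -4, 69, 0]}}

```text
t: 3.45
position: [579.9, -266.2, 258.7]
tcp_rot: [-3.141, 0.002, 2.918]
contact_force: [0.1, 0.1, 1.4]
width: 85.3
grip_force: 0.0
```

Emit:
{"fn": "apply_moves", "kwargs": {"series": [0, 0, 0, 0, 0, 0, 0, 0, 0, 0, 0, 0, 0, 0, 0, 0, 0, 0, 0, 0, 0, 0, 0, 0, 0, 0, 0, 0, 0, 0, 0, 0, 0, 0, 0, 0, 0, 0, 0, 0, 0, 0, 0, 0, 0, 0, 0, 0, 0, 0], "force": 60}}

```text
t: 4.45
position: [579.4, -265.8, 256.8]
tcp_rot: [-3.141, 0.001, 2.918]
contact_force: [0.4, 1.2, 4.6]
width: 14.8
grip_force: 59.8
```

Emit:
{"fn": "apply_moves", "kwargs": {"series": [0, 0, 0, -5, 0, 0, 0, 0, -20, 0, 0, 0, 0, -45, 0, 0, 0, 0, -70, 0, 0, 0, 0, -84, 0, 0, 0, 0, -84, 0, 0, 0, 0, -84, 0, 0, 0, 0, -84, 0, 0, 0, 0, -84, 0]}}

```text
t: 5.35
position: [578.6, -265.5, 338.4]
tcp_rot: [3.14, -0.003, 2.918]
contact_force: [-0.4, -0.2, -4.4]
width: 15.3
grip_force: 58.8
```

```bash
python3 - <<'E'
from h import *
o=get_obs(); print(o["position"],o["tcp_rot"],o["contact_force"],o["torque"])
s=optics.snapshot("scene"); np.savez("s2.npz",**s); 
cv2.imwrite("pics/s2.png",cv2.resize(s["image"][120:360,240:480],None,fx=2.5,fy=2.5)[...,::-1])
E
```

```text
[ 578.56987865 -265.45446062  338.37751739] [ 3.14036590e+00 -3.04338499e-03  2.91772092e+00] [-0.38019514 -0.22812071 -4.36378209] [ 0.00975741 -0.01500739 -0.02267314]
```

View pics/s2.png

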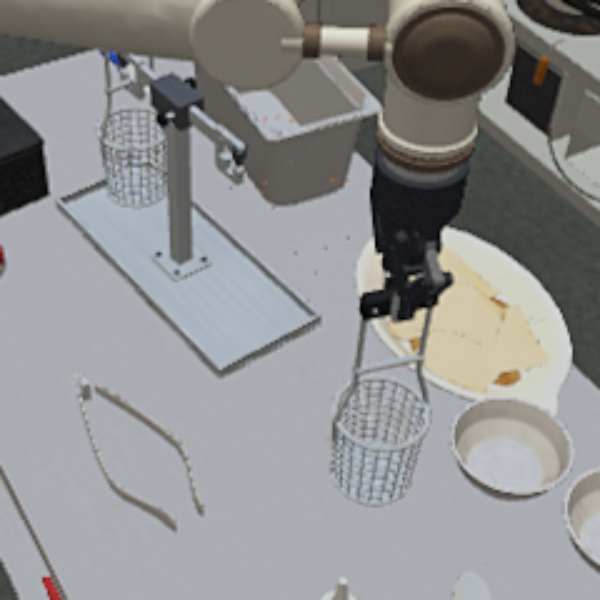

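The basket is held upright by its grip in the crop and is clear of the table. Next I move to just outside the hook's mouth.

Emit:
{"fn": "apply_moves", "kwargs": {"series": [0, 1, 10, 0, -1, 0, 4, 35, 0, -3, 0, 8, 70, 0, -5, 0, 12, 105, 0, -8, 0, 16, 140, 0, -10, 0, 20, 175, 0, -13, 0, 24, 210, 0, -16, 0, 28, 240, 0, -18, 0, 31, 262, 0, -19.5, 0, 32, 274, 0, -20, 0, 32, 279, 0, -20, 0, 32, 279, 0, -20]}}

```text
t: 6.6
position: [609.9, 13.5, 340.2]
tcp_rot: [-3.141, -0.0, -3.016]
contact_force: [0.1, -0.5, -5.7]
width: 15.0
grip_force: 58.9
```

Emit:
{"fn": "apply_moves", "kwargs": {"series": [0, 0, 0, 0, 0, 0, 0, 0, 0, 0, 0, 0, 0, 0, 0]}}

```text
t: 6.9
position: [609.8, 12.5, 340.3]
tcp_rot: [-3.141, -0.0, -3.018]
contact_force: [-0.2, -0.6, -5.3]
width: 14.9
grip_force: 58.9
```

```bash
python3 - <<'E'
from h import *
o=get_obs(); print(o["position"],o["tcp_rot"],o["contact_force"])
a=optics.snapshot("scene"); b=optics.snapshot("top"); np.savez("s3.npz",**a); np.savez("t3.npz",**b)
w=optics.snapshot("wrist"); np.savez("w3.npz",**w)
ca=cv2.resize(a["image"][140:300,280:400],None,fx=3.3,fy=3.3); cb=cv2.resize(b["image"][150:310,170:290],None,fx=3.3,fy=3.3)
cv2.imwrite("pics/st3.png",np.hstack([ca,cb])[...,::-1])
cv2.imwrite("pics/w3.png",w["image"][...,::-1])
E
```

```text
[609.84279062  12.47048489 340.25699743] [-3.14146877e+00 -1.20747164e-04 -3.01770603e+00] [-0.24404098 -0.56707478 -5.33778022]
```

View pics/st3.png

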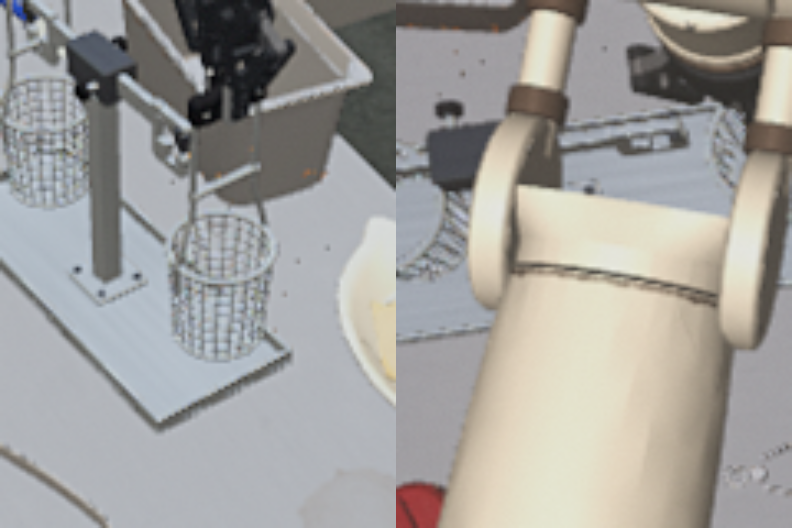

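View pics/w3.png

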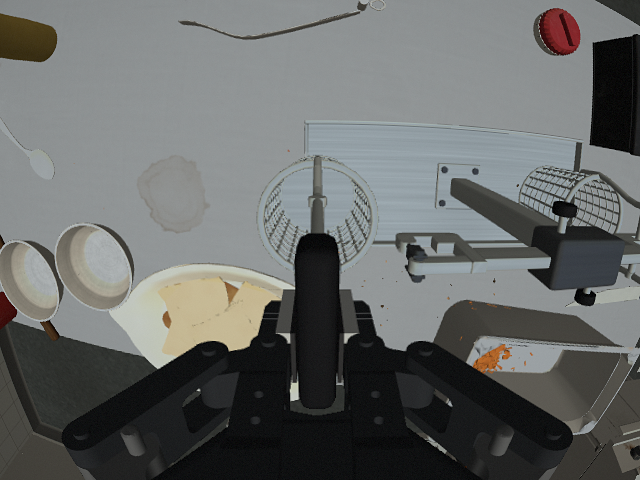

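The wrist view shows the bar's top running from (413,265) to (535,262), with the jaw's tip and dark latch pivot near (412,258). The nose is at about (397,240). The clamp head is at (533–623, 225–290). I'll cast these points.

```bash
python3 - <<'E'
from h import *
s=dict(np.load("w3.npz")); o=get_obs(); R=Rn.from_euler("xyz",o["tcp_rot"]).as_matrix()
for n,u,v,z in(("jawtip",410,262,279),("bar near head up",533,250,279),("bar near head lo",533,272,279),("bar lo left",416,275,279),("bar up left",416,262,279),("nose tip",397,236,245),("nose tip lo",398,246,245),("head UL",533,228,283),("head UR",620,232,283),("head LR",623,280,283),("head LL",552,289,283)):
    p=wplane(s,o,u,v,z); print(n,p.round(1),"tool",(R.T@(p-o["position"])).round(1))
cv2.imwrite("pics/w3c.png",cv2.resize(s["image"][210:310,385:545],None,fx=5,fy=5,interpolation=cv2.INTER_CUBIC)[...,::-1])
E
```

```text
jawtip [601.   65.2 279. ] tool [ 2.3 53.  61.3]
bar near head up [584.7 144.4 279. ] tool [  8.6 133.5  61.3]
bar near head lo [599.  149.6 279. ] tool [ -6.2 137.   61.3]
bar lo left [608.5  70.6 279. ] tool [-5.8 57.3 61.3]
bar up left [600.6  68.8 279. ] tool [ 2.2 56.5 61.3]
nose tip [596.9  63.9 245. ] tool [ 6.5 52.1 95.3]
nose tip lo [603.5  65.8 245. ] tool [-0.3 53.3 95.3]
head UL [570.2 136.8 283. ] tool [ 23.9 127.9  57.3]
head UR [562.5 215.4 283. ] tool [ 21.8 206.8  57.3]
head LR [596.7 237.  283. ] tool [-14.8 224.   57.3]
head LL [607.8 167.  283. ] tool [-17.2 153.1  57.3]
```

View pics/w3c.png

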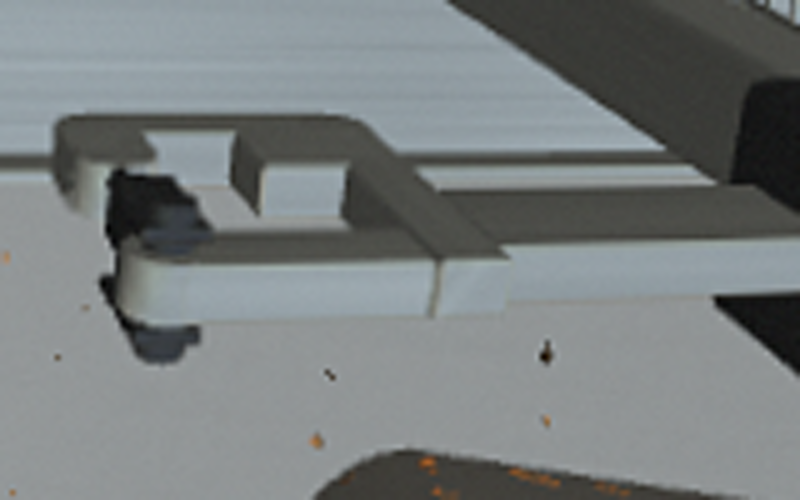

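The close view shows the open hook plate running left to right: throat at crop (190,160), back near (350,200), latch at (160,210). The plate lines up with the tool's y axis, and its outer end is about 52 mm ahead, so the back contact should come at about 86 mm. I'll go in gently.

Emit:
{"fn": "apply_moves", "kwargs": {"series": [0, -1, 10, 0, 0, 0, -2, 25, 0, 0, 0, -2, 36, 0, 0, 0, -2, 40, 0, 0, 0, -2, 42, 0, 0, 0, -2, 44, 0, 0, 0, -2, 46, 0, 0, 0, -2, 48, 0, 0, 0, -2, 50, 0, 0]}}

```text
t: 7.95
position: [605.6, 63.1, 340.3]
tcp_rot: [-3.142, -0.0, -3.017]
contact_force: [-0.3, -0.6, -6.2]
width: 15.1
grip_force: 59.0
```

Emit:
{"fn": "apply_moves", "kwargs": {"series": [0, 0, 2, 0, 0, 0, 0, 4, 0, 0, 0, 0, 6, 0, 0, 0, 0, 8, 0, 0]}}

```text
t: 8.35
position: [604.7, 70.8, 340.4]
tcp_rot: [-3.141, 0.0, -3.017]
contact_force: [0.1, -1.9, -4.7]
width: 14.8
grip_force: 59.0
```

Emit:
{"fn": "apply_moves", "kwargs": {"series": [0, 0, 2, 0, 0, 0, 0, 4, 0, 0, 0, 0, 6, 0, 0, 0, 0, 8, 0, 0]}}

```text
t: 8.75
position: [603.6, 79.1, 340.2]
tcp_rot: [-3.141, -0.0, -3.017]
contact_force: [0.5, -2.4, -4.6]
width: 15.1
grip_force: 58.9
```

The latch is pushing back with about 2 N. I'll continue toward the back stop.

Emit:
{"fn": "apply_moves", "kwargs": {"series": [0, 0, 2, 0, 0, 0, 0, 4, 0, 0, 0, 0, 6, 0, 0, 0, 0, 8, 0, 0, 0, 0, 10, 0, 0, 0, 0, 10, 0, 0]}}

```text
t: 9.35
position: [602.2, 89.5, 340.1]
tcp_rot: [3.141, -0.0, -3.016]
contact_force: [1.3, -0.6, -7.4]
width: 14.7
grip_force: 58.7
```

Emit:
{"fn": "apply_moves", "kwargs": {"series": [0, 0, 1, 0, 0, 0, 0, 2, 0, 0, 0, 0, 3, 0, 0, 0, 0, 3, 0, 0]}}

```text
t: 9.75
position: [601.9, 92.3, 340.2]
tcp_rot: [3.141, -0.0, -3.016]
contact_force: [-0.1, -0.8, -6.3]
width: 15.5
grip_force: 58.7
```

Emit:
{"fn": "apply_moves", "kwargs": {"series": [0, 0, 1, 0, 0, 0, 0, 2, 0, 0, 0, 0, 2, 0, 0]}}

```text
t: 10.05
position: [601.5, 94.6, 340.0]
tcp_rot: [3.14, -0.001, -3.016]
contact_force: [0.9, 0.1, -7.1]
width: 15.0
grip_force: 58.6
```

Emit:
{"fn": "apply_moves", "kwargs": {"series": [0, 0, 1, 0, 0, 0, 0, 1, 0, 0, 0, 0, 2, 0, 0, 0, 0, 2, 0, 0]}}

```text
t: 10.45
position: [601.6, 96.1, 340.8]
tcp_rot: [3.142, 0.001, -3.016]
contact_force: [-0.1, 0.2, -4.6]
width: 14.8
grip_force: 59.0
```

Emit:
{"fn": "apply_moves", "kwargs": {"series": [0, 0, 1, 0, 0, 0, 0, 1, 0, 0, 0, 0, 1, 0, 0]}}

```text
t: 10.75
position: [601.4, 97.0, 340.3]
tcp_rot: [3.142, 0.0, -3.016]
contact_force: [0.0, 0.8, -4.9]
width: 14.9
grip_force: 59.0
```

Emit:
{"fn": "apply_moves", "kwargs": {"series": [0, 0, 1, 0, 0, 0, 0, 1, 0, 0, 0, 0, 1, 0, 0]}}

```text
t: 11.05
position: [601.2, 97.9, 340.3]
tcp_rot: [-3.142, -0.0, -3.016]
contact_force: [0.4, -0.6, -4.6]
width: 14.7
grip_force: 59.0
```

Emit:
{"fn": "apply_moves", "kwargs": {"series": [0, 0, 1, 0, 0, 0, 0, 1, 0, 0, 0, 0, 1, 0, 0]}}

```text
t: 11.35
position: [601.1, 99.0, 340.3]
tcp_rot: [-3.142, -0.0, -3.016]
contact_force: [0.1, -0.2, -6.3]
width: 14.6
grip_force: 59.0
```

Emit:
{"fn": "apply_moves", "kwargs": {"series": [0, 0, 1, 0, 0, 0, 0, 1, 0, 0, 0, 0, 1, 0, 0]}}

```text
t: 11.65
position: [601.0, 99.9, 340.3]
tcp_rot: [-3.141, 0.0, -3.016]
contact_force: [0.4, -0.7, -5.1]
width: 15.4
grip_force: 59.0
```

Emit:
{"fn": "apply_moves", "kwargs": {"series": [0, 0, 1, 0, 0, 0, 0, 1, 0, 0, 0, 0, 1, 0, 0]}}

```text
t: 11.95
position: [600.9, 100.3, 340.3]
tcp_rot: [-3.14, 0.0, -3.017]
contact_force: [0.3, -3.6, -5.1]
width: 14.9
grip_force: 59.0
```

Emit:
{"fn": "apply_moves", "kwargs": {"series": [0, 0, 1, 0, 0, 0, 0, 1, 0, 0, 0, 0, 1, 0, 0]}}

```text
t: 12.25
position: [600.9, 100.8, 340.3]
tcp_rot: [-3.139, -0.0, -3.017]
contact_force: [0.6, -5.7, -4.8]
width: 14.7
grip_force: 59.2
```

The stop is at y ≈ 100. I'll draw back 14.5 mm from there and lower.

Emit:
{"fn": "apply_moves", "kwargs": {"series": [0, 0, -2, 0, 0, 0, 0, -5, 0, 0, 0, 0, -9, 0, 0, 0, 0, -13, 0, 0, 0, 0, -16, 0, 0, 0, 0, -16, 0, 0, 0, 0, -16, 0, 0]}}

```text
t: 12.95
position: [602.7, 86.0, 340.3]
tcp_rot: [3.141, 0.0, -3.017]
contact_force: [0.9, 0.6, -5.3]
width: 15.0
grip_force: 59.1
```

Emit:
{"fn": "apply_moves", "kwargs": {"series": [0, 0, 0, 2, 0, 0, 0, 0, 4, 0, 0, 0, 0, 6, 0, 0, 0, 0, 8, 0, 0, 0, 0, 9, 0, 0, 0, 0, 9, 0]}}

```text
t: 13.55
position: [602.6, 86.1, 331.0]
tcp_rot: [3.142, -0.001, -3.016]
contact_force: [-0.4, -0.0, -5.3]
width: 14.9
grip_force: 59.2
```

No contact at rung z ≈ 246, so the rung is in the throat. I'll keep lowering.

Emit:
{"fn": "apply_moves", "kwargs": {"series": [0, 0, 0, 2, 0, 0, 0, 0, 4, 0, 0, 0, 0, 6, 0, 0, 0, 0, 8, 0, 0, 0, 0, 9, 0, 0, 0, 0, 9, 0]}}

```text
t: 14.15
position: [602.6, 86.0, 322.0]
tcp_rot: [3.141, -0.0, -3.016]
contact_force: [-0.5, -0.4, -5.0]
width: 14.8
grip_force: 59.2
```

Emit:
{"fn": "apply_moves", "kwargs": {"series": [0, 0, 0, 1, 0, 0, 0, 0, 1, 0, 0, 0, 0, 1, 0]}}

```text
t: 14.45
position: [602.7, 86.0, 321.3]
tcp_rot: [-3.142, 0.0, -3.016]
contact_force: [-0.1, 1.0, -5.4]
width: 14.8
grip_force: 59.2
```

Emit:
{"fn": "apply_moves", "kwargs": {"series": [0, 0, 0, 1, 0, 0, 0, 0, 1, 0, 0, 0, 0, 1, 0]}}

```text
t: 14.75
position: [602.7, 86.0, 320.3]
tcp_rot: [-3.142, -0.0, -3.016]
contact_force: [-0.2, 0.5, -5.5]
width: 15.1
grip_force: 59.2
```

Emit:
{"fn": "apply_moves", "kwargs": {"series": [0, 0, 0, 1, 0, 0, 0, 0, 1, 0, 0, 0, 0, 1, 0]}}

```text
t: 15.05
position: [602.9, 86.0, 319.7]
tcp_rot: [-3.141, 0.001, -3.016]
contact_force: [-0.3, 0.1, -3.2]
width: 15.1
grip_force: 59.5
```

Emit:
{"fn": "apply_moves", "kwargs": {"series": [0, 0, 0, 1, 0, 0, 0, 0, 1, 0, 0, 0, 0, 1, 0]}}

```text
t: 15.35
position: [603.0, 86.0, 319.4]
tcp_rot: [-3.141, 0.001, -3.016]
contact_force: [-1.8, 0.2, 3.2]
width: 14.5
grip_force: 60.2
```

The hook now bears about 8 N with the grip still held. I'll hold briefly and then release.

Emit:
{"fn": "apply_moves", "kwargs": {"series": [0, 0, 0, 0, 0, 0, 0, 0, 0, 0, 0, 0, 0, 0, 0, 0.4, 0, 0, 0, 0, 0.4, 0, 0, 0, 0, 0.6, 0, 0, 0, 0, 0.8, 0, 0, 0, 0, 0.8, 0, 0, 0, 0, 0.8, 0, 0, 0, 0, 0.8, 0, 0, 0, 0]}}

```text
t: 16.35
position: [602.7, 86.0, 318.3]
tcp_rot: [-3.142, 0.0, -3.016]
contact_force: [0.3, -1.3, 0.6]
width: 68.2
grip_force: 0.0
```

```bash
python3 - <<'E'
from h import *
o=get_obs(); print(o["position"],o["contact_force"],o["width"])
a=optics.snapshot("scene"); w=optics.snapshot("wrist")
ca=cv2.resize(a["image"][130:290,270:390],None,fx=3,fy=3); cb=cv2.resize(w["image"],None,fx=.68,fy=.75)
cv2.imwrite("pics/r.png",np.hstack([ca,cv2.resize(cb,(435,480))])[...,::-1])
E
```

```text
[602.73124026  86.02708302 318.31157409] [ 0.26677537 -1.25321862  0.61581981] 68.16445519520897
```

View pics/r.png

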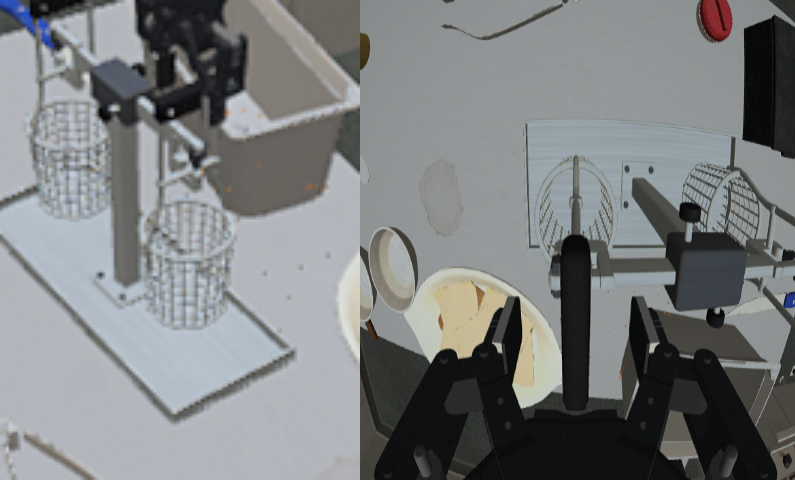

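The left half shows the basket hanging upright on the free hook. The right half shows the fingers open and clear on both sides of the grip. I'll retreat upward.

Emit:
{"fn": "apply_moves", "kwargs": {"series": [0.8, 0, 0, -8, 0, 0.8, 0, 0, -20, 0, 0.8, 0, 0, -50, 0, 0.8, 0, 0, -90, 0, 0.8, 0, 0, -120, 0, 0.8, 0, 0, -120, 0, 0.8, 0, 0, -120, 0, 0.8, 0, 0, -120, 0, 0.8, 0, 0, -120, 0, 0.8, 0, 0, -120, 0, 0.8, 0, 0, -120, 0]}}

```text
t: 17.55
position: [602.5, 86.0, 437.5]
tcp_rot: [3.141, -0.001, -3.016]
contact_force: [-0.4, -0.1, 0.1]
width: 68.5
grip_force: 0.0
```

```bash
python3 - <<'E'
from h import *
V,U=np.mgrid[0:480,0:640]
a=optics.snapshot("scene"); P=cloud(a)
m=(U>290)&(U<400)&(V>110)&(V<200)&(P[...,2]>305)&(P[...,2]<345)&(a["image"].max(-1)<75)&(P[...,1]<130)&(P[...,1]>50)
p=P[m]; print(len(p),p.mean(0).round(1),np.percentile(p,[2,98],axis=0).round(0))
E
```

```text
201 [598.3  79.2 324. ] [[566.  71. 310.]
 [633.  90. 333.]]
```

The grip's top is at 333 mm, as expected for a rung on the throat floor. I'll hand the job in.

Emit:
{"fn": "apply_moves", "kwargs": {"series": [0.8, 0, 0, 0, 0, 0.8, 0, 0, 0, 0, 0.8, 0, 0, 0, 0, 0.8, 0, 0, 0, 0, 0.8, 0, 0, 0, 0, 0.8, 0, 0, 0, 0, 0.8, 0, 0, 0, 0, 0.8, 0, 0, 0, 0, 0.8, 0, 0, 0, 0, 0.8, 0, 0, 0, 0]}}

```text
t: 18.6
position: [602.7, 86.0, 438.3]
tcp_rot: [3.142, -0.0, -3.016]
contact_force: [0.2, 0.4, 0.4]
width: 68.5
grip_force: 0.0
```

```bash
python3 -c "
from rig import manip; print(manip.finish_job())"
```

```text
the job is handed in; nothing more can be done
None
```

The basket hangs upright from the free hook, its grip's top at 333 mm, the height expected with the rung on the throat floor; the gripper is clear above it, and I handed the job in at about 19 s, but no verdict came back.

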